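# Find the rocking corner of the layout plate and press its shim flat

### The job

One corner of the steel layout plate rocks. Press down on the plate's corners with the fingertips to find the one that gives, then press that corner's raised steel shim leaf down until it is fully flat. Leave the other three shims standing as they are, do not pick up or push away anything else, and finish clear of everything.

Things in the scene. Friction and masses are not known exactly. Their poses are not given: they have to be found in the camera images.
- base: Wooden cradle fixed to the bench, 196 x 276 x 28 mm high; origin at the centre of its underside on the bench, z up, x away from the robot and y to the left at yaw 0 (turned up to 0.4 rad either way, place differs). Wooden rails (top 28 mm above the bench) run along its left and right sides under the shim leaves; boards 37 mm high close its two ends.
- plate: Steel plate 170 (cradle x) x 150 (y) x 10 mm, level on a springy centre stud over four hidden feet; top 42 mm above the bench; cannot slide. Origin: centre of its underside. Three corners do not give (under 1.5 mm). The fourth, which differs each time and cannot be seen, sinks 6 mm under about 3 N and springs back; the opposite corner rises.
- corner_near_left (a point): point on the plate's top above its near left foot, the place to press: 24 mm in from the plate's end, 22 mm from its side; in the cradle's frame x -61, y +53, z 42 mm. Moves with the plate.
- corner_near_right (a point): point on the plate's top above its near right foot, the place to press: 24 mm in from the plate's end, 22 mm from its side; in the cradle's frame x -61, y -53, z 42 mm. Moves with the plate.
- corner_far_left (a point): point on the plate's top above its far left foot, the place to press: 24 mm in from the plate's end, 22 mm from its side; in the cradle's frame x +61, y +53, z 42 mm. Moves with the plate.
- corner_far_right (a point): point on the plate's top above its far right foot, the place to press: 24 mm in from the plate's end, 22 mm from its side; in the cradle's frame x +61, y -53, z 42 mm. Moves with the plate.
- shim_near_left (a joint): hinge of the near left shim: 0 rad leaf raised (start 0 to 0.03), 0.45 flat (hard stop). Steel leaf 30 (cradle x) x 54 x 4 mm reaching outward from a hinge line at cradle y +79, z 30 mm; outer end starts about 55 mm up, flat its top is 32 mm above the bench. Friction hinge, stays where left: about 9 N to press 34 mm from the hinge. At a corner that does not rock it jams near 0.13 rad.
- shim_near_right (a joint): hinge of the near right shim: 0 rad leaf raised (start 0 to 0.03), 0.45 flat (hard stop). Steel leaf 30 (cradle x) x 54 x 4 mm reaching outward from a hinge line at cradle y -79, z 30 mm; outer end starts about 55 mm up, flat its top is 32 mm above the bench. Friction hinge, stays where left: about 9 N to press 34 mm from the hinge. At a corner that does not rock it jams near 0.13 rad.
- shim_far_left (a joint): hinge of the far left shim: 0 rad leaf raised (start 0 to 0.03), 0.45 flat (hard stop). Steel leaf 30 (cradle x) x 54 x 4 mm reaching outward from a hinge line at cradle y +79, z 30 mm; outer end starts about 55 mm up, flat its top is 32 mm above the bench. Friction hinge, stays where left: about 9 N to press 34 mm from the hinge. At a corner that does not rock it jams near 0.13 rad.
- shim_far_right (a joint): hinge of the far right shim: 0 rad leaf raised (start 0 to 0.03), 0.45 flat (hard stop). Steel leaf 30 (cradle x) x 54 x 4 mm reaching outward from a hinge line at cradle y -79, z 30 mm; outer end starts about 55 mm up, flat its top is 32 mm above the bench. Friction hinge, stays where left: about 9 N to press 34 mm from the hinge. At a corner that does not rock it jams near 0.13 rad.
- leaf_near_left (a point): point on the top face of the near left shim leaf, on its centre line, 34 mm out from the hinge; moves with the leaf (flat: cradle x -61, y +113, z 32 mm). Pressed flat, the leaf's toes pack the gap under that corner, which then holds up to about 8 N; a harder press on the corner lifts the leaf again.
- leaf_near_right (a point): point on the top face of the near right shim leaf, on its centre line, 34 mm out from the hinge; moves with the leaf (flat: cradle x -61, y -113, z 32 mm). Pressed flat, the leaf's toes pack the gap under that corner, which then holds up to about 8 N; a harder press on the corner lifts the leaf again.
- leaf_far_left (a point): point on the top face of the far left shim leaf, on its centre line, 34 mm out from the hinge; moves with the leaf (flat: cradle x +61, y +113, z 32 mm). Pressed flat, the leaf's toes pack the gap under that corner, which then holds up to about 8 N; a harder press on the corner lifts the leaf again.
- leaf_far_right (a point): point on the top face of the far right shim leaf, on its centre line, 34 mm out from the hinge; moves with the leaf (flat: cradle x +61, y -113, z 32 mm). Pressed flat, the leaf's toes pack the gap under that corner, which then holds up to about 8 N; a harder press on the corner lifts the leaf again.
- stake: bystander, sizes in mm: small turned wooden former, 32 dia x 34 high, standing on the plate; origin at the centre of its underside
- bangle: bystander, sizes in mm: brass ring 58 dia x 8 high, lying on the plate; origin at the centre of its underside
- weight: bystander, sizes in mm: brass cylinder 20 dia x 22 high, standing on the right wooden rail between the two right leaves; origin at the centre of its underside
- bench_block: bystander, sizes in mm: small steel block 40 x 22 x 14, on the left wooden rail between the two left leaves; origin at the centre of its underside
- hammer: bystander, sizes in mm: hammer lying on the bench to the right of the cradle; origin low under the tool
- jar: bystander, sizes in mm: closed jar 56 dia x 75 high, on the bench to the left; origin at the centre of its underside
- mug: bystander, sizes in mm: mug 80 dia x 90 high, on the bench to the left; origin at the centre of its underside
- pin_tray: bystander, sizes in mm: open copper tray 90 x 70 x 22, on the bench to the right; origin at the centre of its underside

How it is judged:
On the way, in this order (a step that is already met when the one before it is completed fails the run):
1. a fingertip presses the rocking corner of the plate and it sinks by at least 3.5 mm while all four shims still stand (z of any of corner_near_left, corner_near_right, corner_far_left, corner_far_right in the frame of base below 0.0385 m and contact force between the fingers and plate above 0.5 N and value of joint each of shim_near_left, shim_near_right, shim_far_left, shim_far_right below 0.08 rad), for 0.05 s.
2. the rocking corner's shim is pressed flat (((value of joint shim_near_left above 0.38 rad and value of joint each of shim_near_right, shim_far_left, shim_far_right below 0.08 rad) or (value of joint shim_near_right above 0.38 rad and value of joint each of shim_near_left, shim_far_left, shim_far_right below 0.08 rad) or (value of joint shim_far_left above 0.38 rad and value of joint each of shim_near_left, shim_near_right, shim_far_right below 0.08 rad) or (value of joint shim_far_right above 0.38 rad and value of joint each of shim_near_left, shim_near_right, shim_far_left below 0.08 rad))), for 0.2 s.
At the end, for the whole second after the job is handed in: One shim, which can only be the rocking corner's, is flat (hinge above 0.38 rad of 0.45) and stays so; the other three still stand (hinge below 0.08 rad); the plate lies level (within 0.02 rad) (((value of joint shim_near_left above 0.38 rad and value of joint each of shim_near_right, shim_far_left, shim_far_right below 0.08 rad) or (value of joint shim_near_right above 0.38 rad and value of joint each of shim_near_left, shim_far_left, shim_far_right below 0.08 rad) or (value of joint shim_far_left above 0.38 rad and value of joint each of shim_near_left, shim_near_right, shim_far_right below 0.08 rad) or (value of joint shim_far_right above 0.38 rad and value of joint each of shim_near_left, shim_near_right, shim_far_left below 0.08 rad)) and angle between plate's own z axis and vertical below 0.02 rad); the robot touches nothing.
It fails at once if a bystander (former, bangle, weight, block, hammer, jar, mug, tray) is lifted, carried or pushed more than 30 mm (distance of any of stake, bangle, weight, bench_block, hammer, jar, mug, pin_tray from where it was at the start of the episode above 0.03 m).
It also fails if it takes over 54 s, if anything falls off the work surface, if the arm or the gripper's body presses on something with over 40 N, if the wrist force passes 120 N, or if a joint passes its speed limit or range.

### The arm

A 7-joint arm with a two-finger parallel gripper is mounted at the origin on the work surface. World frame = base frame: x ahead of the robot, y to its left, z up, the work surface at z = 0. Lengths are in m, angles in rad, forces in N, time in s.
With the tool pointing down it reaches from about 0.4 to 0.85 m from the base axis. Payload 10.4 kg.
Tool frame: the origin (TCP) lies on the centre line of the jaws, within the pads' length; the fingertips stand 11 mm ahead of it and the grasp point (between the pads) lies 8 mm behind it; z points along the fingers, y is the line along which they close (so a half turn about z gives the same grasp; the last joint's range is limited). The gripper opens to 87 mm and grips with 3 to 60 N. Pads are 19 mm wide; open, the fingers measure 117 mm over their backs; the gripper's body (75 mm by 190 mm) begins 51 mm behind the grasp point.
Start: joints at [1.14, 0.332, -0.065, 1.46, 0.022, 1.35, -0.088], TCP at [0.248, -0.574, 0.204] pointing down, gripper open.
Joint ranges: [-2.6, 2.6], [-0.5, 2.12], [-1.47, 1.34], [0.16, 2.42], [-1.27, 4.41], [0.06, 2.06], [-2.6, 2.6]. Speed limits (rad/s): [2.22, 2.22, 2.79, 2.79, 3.14, 3.14, 3.14].

### API

Orientations are given as a unit quaternion [x, y, z, w].
In Python, from bench import r gives the robot as it stands.
- The arm moves only by the shell command python3 -m pendant 'ROWS' [OPENING] [FORCE]. ROWS is JSON, a list of rows, each a list of 4 numbers: the shift along the tool's x, y, z in m, then the turn about the tool's z in rad. A call has 1 to 8 rows; each row shifts and turns the commanded pose from where the row before left it, along the tool's axes as they then stand; what a row does not reach is not made up. A row lasts 1/12 s, in which the tool goes at most 41.7 mm and 7.16 degrees, less where a joint would pass 70% of its speed; a pose out of reach is approached as far as the arm can. A call with a gripper value outside its range is refused whole. OPENING is the opening, from 0 (shut) to 1 (fully open), set as the call begins (- or left out, the last holds). The fingers move at their own pace and stop on an object; FORCE is the grip in N (left out, the last holds). Time passes only in rows, so rows that do not move let the fingers close. It gives the time, the measured TCP pose, the force, the opening and the grip force at its end, in the units of the state.
- r.read_state(): the state, without advancing time (a new reading comes with each control period).
- r.camera(name): name is "scene" or "top" or "wrist"; returns a dict with "img" (384x512x3 uint8, red, green, blue), "camera_matrix" (3x3 intrinsics, pixels), "dist_coeffs" ([k1, k2, p1, p2, k3] as OpenCV has them; the pictures are not rectified), "xyz" and "attitude" of the camera in the world. Camera axes: x right, y down, z forward; pixel columns grow to the right and rows downward; lengths in m; the calibration is good to about 2 mm. A picture is of the moment at which its call begins. There is no depth.
- r.close_job(): hands the job in; it is judged then, once.
Trained networks look in the newest picture that a camera, given by its name, has taken for a name from the list of things; names that differ only in an ending like _2 or _b are one class to them, and where a whole thing is asked for, a point or a joint stands for the part that bears it (a point fixed in the world has none). Each returns a list of dicts, best first, with "score" (0 to 1); they miss things now and then, are a little off and sometimes report something else, mostly with a low value. They report only what shows in the picture. A call takes as long as a camera call.
- r.outline_of(thing, camera): "mask" (384x512 bool, what is visible of it) and "bbox" ([centre column, centre row, width, height] in pixels, round what is visible of it).
The state is a dict: "time": time; "joint_positions": joint angles; "joint_vel": joint speeds; "joint_torque": joint torques, N m; "ee_pos": TCP position; "eef_rot": TCP orientation; "ft_force": force on the tool from outside, world axes, zero at the start; "torque": the same for the moment, N m; "width": finger opening in m; "grip_force": force on a finger pad.
Only numpy, scipy, OpenCV 4.12 (cv2) and the standard library are available. Lean on these libraries where they do the work, as an engineer would, in place of code of your own. Each camera call takes 0.05 s, during which the arm holds its last target. There are 200 camera calls.

## Working session

There is one attempt and no reset: what is moved stays moved. The work goes in short steps, Python scripts to look and compute and a shell command to move; the robot and the scene stay as the last step left them, time stands still between calls to the robot, and variables do not carry over. Pictures are saved under pics/ and viewed, at most 10 in all, crops included, and the job is handed in when it is done.

```bash
mkdir -p pics; ls
python3 - <<'E'
from bench import r
import cv2,numpy as np
s=r.read_state();print({k:np.round(v,3).tolist() for k,v in s.items()})
for n in ("top","scene"):
    c=r.camera(n);cv2.imwrite(f"pics/{n}0.png",c["img"][:,:,::-1])
    print(n,np.round(c["camera_matrix"],1).tolist(),c["dist_coeffs"],c["xyz"],c["attitude"])
    for t in ["base","plate","stake","bangle","weight","bench_block","leaf_near_left","hammer","jar","mug"]:
        print(t,[(round(d["score"],2),np.round(d["bbox"]).tolist()) for d in r.outline_of(t,n)][:4])
E
```

```text
pics
{'time': 0.0, 'joint_positions': [1.14, 0.333, -0.065, 1.461, 0.022, 1.35, -0.088], 'joint_vel': [-0.0, 0.002, -0.001, -0.001, -0.001, 0.0, -0.001], 'joint_torque': [0.0, -62.324, 0.025, -38.99, -0.061, 0.04, 0.0], 'ee_pos': [0.248, -0.573, 0.203], 'eef_rot': [0.979, 0.203, -0.0, -0.001], 'ft_force': [-0.022, 0.493, 0.802], 'torque': [0.015, -0.07, 0.064], 'grip_force': 0.0, 'width': 0.087}
top [[416.7, 0.0, 249.2], [0.0, 416.7, 192.5], [0.0, 0.0, 1.0]] [-0.14481541  0.          0.          0.          0.        ] [ 0.36771241 -0.04497904  1.42438231] [ 0.71093555 -0.70160396  0.02706343 -0.03987589]
base [(0.87, [260.0, 178.0, 91.0, 71.0]), (0.2, [234.0, 153.0, 13.0, 14.0])]
plate [(0.9, [258.0, 173.0, 56.0, 58.0])]
stake [(0.72, [226.0, 166.0, 13.0, 10.0]), (0.53, [267.0, 160.0, 8.0, 11.0])]
bangle []
weight []
bench_block [(0.64, [224.0, 185.0, 17.0, 9.0]), (0.45, [378.0, 178.0, 33.0, 80.0])]
leaf_near_left [(0.44, [223.0, 186.0, 16.0, 14.0]), (0.24, [259.0, 176.0, 53.0, 56.0])]
hammer [(0.71, [379.0, 177.0, 28.0, 75.0]), (0.43, [286.0, 197.0, 19.0, 15.0])]
jar [(0.59, [143.0, 201.0, 21.0, 16.0])]
mug [(0.88, [139.0, 157.0, 36.0, 25.0]), (0.4, [235.0, 153.0, 14.0, 15.0])]
scene [[381.2, 0.0, 250.3], [0.0, 381.2, 191.8], [0.0, 0.0, 1.0]] [-0.0077116  0.         0.         0.         0.       ] [ 1.25247098 -0.32917494  0.73114182] [ 0.75277794  0.50687567 -0.23467383 -0.34832546]
base [(0.73, [92.0, 270.0, 57.0, 83.0]), (0.67, [253.0, 219.0, 115.0, 70.0])]
plate [(0.6, [253.0, 212.0, 65.0, 49.0]), (0.25, [120.0, 193.0, 37.0, 29.0])]
stake [(0.63, [246.0, 217.0, 10.0, 16.0])]
bangle [(0.58, [247.0, 195.0, 20.0, 14.0])]
weight []
bench_block []
leaf_near_left [(0.61, [283.0, 188.0, 19.0, 12.0])]
hammer [(0.82, [95.0, 271.0, 59.0, 87.0])]
jar [(0.98, [355.0, 157.0, 19.0, 25.0])]
mug [(0.97, [393.0, 185.0, 44.0, 45.0]), (0.34, [254.0, 211.0, 63.0, 48.0])]
```

```bash
cat > h.py <<'E'
from bench import r
import cv2,numpy as np
from scipy.spatial.transform import Rotation as R
def ray(c,uv):
    p=cv2.undistortPoints(np.array(uv,float).reshape(-1,1,2),c["camera_matrix"],c["dist_coeffs"]).reshape(-1,2)
    return np.c_[p,np.ones(len(p))]@R.from_quat(c["attitude"]).as_matrix().T
def toz(c,uv,z):
    d=ray(c,uv);return c["xyz"]+d*((z-c["xyz"][2])/d[:,2])[:,None]
def proj(c,P):
    Rm=R.from_quat(c["attitude"]).as_matrix().T
    return cv2.projectPoints(np.array(P,float).reshape(-1,3),cv2.Rodrigues(Rm)[0],-Rm@c["xyz"],c["camera_matrix"],c["dist_coeffs"])[0].reshape(-1,2)
def cr(P,x,y,a):  # cradle->world
    P=np.array(P,float);ca,sa=np.cos(a),np.sin(a)
    return np.c_[x+ca*P[:,0]-sa*P[:,1],y+sa*P[:,0]+ca*P[:,1],P[:,2]]
E
python3 - <<'E'
from h import *
c=r.camera("top")
for t,z in (("plate",.042),("base",.033)):
    m=r.outline_of(t,"top")[0]["mask"].astype(np.uint8)
    k=max(cv2.findContours(m,0,cv2.CHAIN_APPROX_NONE)[0],key=cv2.contourArea)
    w=toz(c,k.reshape(-1,2),z)[:,:2].astype(np.float32)
    print(t,cv2.minAreaRect(w*1000))
im=c["img"][125:235,190:330,::-1];cv2.imwrite("pics/c1.png",cv2.resize(im,None,fx=5.4,fy=5.4,interpolation=cv2.INTER_CUBIC))
E
```

```text
plate ((462.2991027832031, 342.52764892578125), (54.18489456176758, 69.58677673339844), 0.9341371059417725)
base ((560.21630859375, -47.68890380859375), (279.0599060058594, 203.7125244140625), 77.41057586669922)
```

View pics/c1.png

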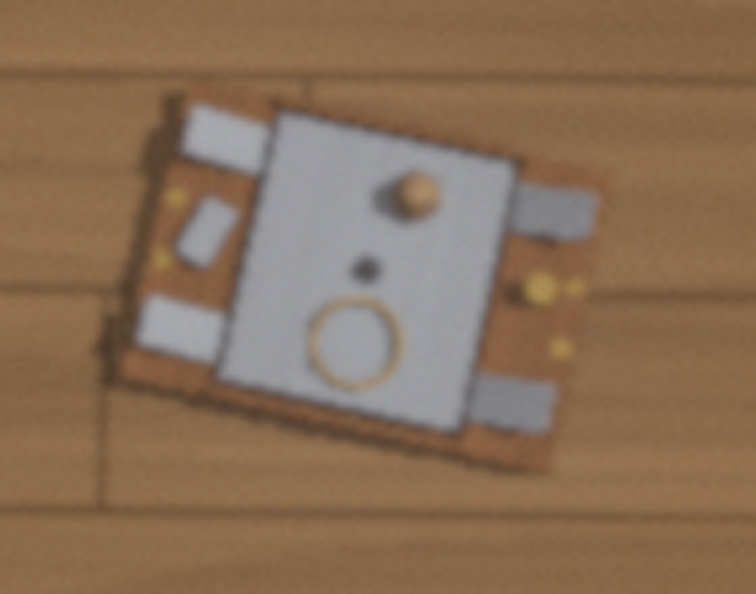

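View pics/scene0.png

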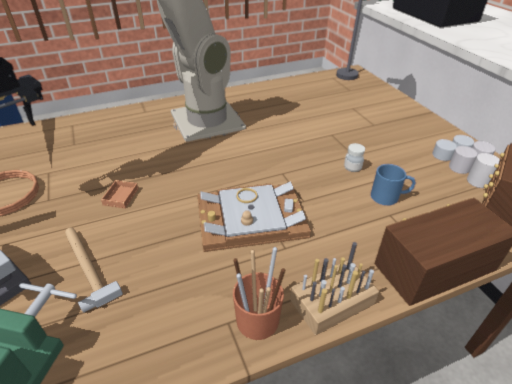

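Top crop shows the plate corners at about (278,112), (518,160), (462,432) and (220,378), the stake at (418,195), the ring at (354,343) with the weight on the right rail and block on the left. The scene view confirms all four leaves are up, with a clear space around the cradle.

```bash
cat >> h.py <<'E'
def tool(s,p): # world point -> tool-frame shift from current TCP
    return R.from_quat(s["eef_rot"]).inv().apply(np.array(p)-s["ee_pos"])
E
python3 - <<'E'
from h import *
from scipy.optimize import least_squares
c=r.camera("top")
f=lambda L:(np.array(L)+.5)/5.4-.5+[190,125]
uv=f([(278,112),(518,160),(462,432),(220,378)])
C=[(.085,.075,.042),(.085,-.075,.042),(-.085,-.075,.042),(-.085,.075,.042)]
o=least_squares(lambda q:(proj(c,cr(C,*q))-uv).ravel(),[.56,-.05,-.2]);print(o.x,np.round(o.fun,1))
q=o.x;np.save("q.npy",q)
inv=lambda w:[np.cos(q[2])*(w[0]-q[0])+np.sin(q[2])*(w[1]-q[1]),-np.sin(q[2])*(w[0]-q[0])+np.cos(q[2])*(w[1]-q[1])]
for n,p,z in(("stake",(418,195),.076),("bangle",(354,343),.05),("weight",(540,288),.05),("block",(207,233),.042)):
    print(n,np.round(inv(toz(c,f([p]),z)[0]),4))
s=r.read_state()
for n,p in dict(NL=(-.061,.053,.1),NR=(-.061,-.053,.1),FL=(.061,.053,.1),FR=(.061,-.053,.1)).items():
    w=cr([p],*q)[0];print(n,np.round(w,4),np.round(tool(s,w),4))
print(R.from_quat(s["eef_rot"]).as_matrix().round(3).tolist())
E
```

```text
[ 0.55971561 -0.04753461 -0.1966711 ] [ 0.4  0.2 -0.5  0.4 -0.3 -0.6  0.4  0. ]
stake [ 0.0461 -0.0202]
bangle [-0.0476 -0.0003]
weight [ 0.0095 -0.1052]
block [0.0016 0.1036]
NL [0.5102 0.0164 0.1   ] [ 0.4748 -0.4377  0.1041]
NR [ 0.4895 -0.0876  0.1   ] [ 0.4146 -0.3505  0.1041]
FL [ 0.6299 -0.0075  0.1   ] [ 0.5752 -0.3684  0.1041]
FR [ 0.6092 -0.1114  0.1   ] [ 0.515  -0.2811  0.1041]
[[0.918, 0.397, 0.0], [0.397, -0.918, -0.0], [0.0, 0.0, -1.0]]
```

```bash
python3 -m pendant '[[0,0,0,0.121],[0,0,0,0.121],[0,0,0,0.121],[0,0,0,0.121],[0,0,0,0.121],[0,0,0,0]]' 0 30
cat > t.py <<'E'
from h import *
q=np.load("q.npy");s=r.read_state()
Rm=R.from_quat(s["eef_rot"]).as_matrix()
print("t",s["time"],"pos",np.round(s["ee_pos"],4),"yaw err",round(float(np.arctan2(Rm[1,0],Rm[0,0])-q[2]),4),"tilt",Rm[:,2].round(4),"w",s["width"],"F",np.round(s["ft_force"],2))
for n,p in dict(NL=(-.061,.056,.062),NR=(-.061,-.056,.062),FL=(.061,.056,.062),FR=(.061,-.056,.062)).items():
    print(n,np.round(tool(s,cr([p],*q)[0]),4),"leaf",np.round(tool(s,cr([(p[0],p[1]*113/56,.08)],*q)[0]),4))
E
python3 t.py
```

```text
time: 1.8
ee_pos: [0.2479, -0.5738, 0.2041]
eef_rot: [0.995, -0.101, 0.0, 0.0]
ft_force: [0.7, 0.2, 0.5]
width: 0.0549
grip_force: 0.0
t 1.8 pos [ 0.2479 -0.5738  0.2041] yaw err -0.0064 tilt [ 0.e+00 -2.e-04 -1.e+00] w 0.05486364135511858 F [0.67 0.19 0.51]
NL [ 0.1379 -0.6339  0.142 ] leaf [ 0.1375 -0.6909  0.124 ]
NR [ 0.1386 -0.5219  0.142 ] leaf [ 0.139  -0.4649  0.124 ]
FL [ 0.2599 -0.6347  0.142 ] leaf [ 0.2595 -0.6917  0.124 ]
FR [ 0.2606 -0.5227  0.142 ] leaf [ 0.261  -0.4657  0.124 ]
```

```bash
python3 -m pendant '[[0.010,-0.0375,0,0],[0.010,-0.0375,0,0],[0.010,-0.0375,0,0],[0.010,-0.0375,0,0],[0.010,-0.0375,0,0],[0.010,-0.0375,0,0],[0.010,-0.0375,0,0],[0.010,-0.0375,0,-0.006]]' >/dev/null
python3 -m pendant '[[0.010,-0.0375,0.01,0],[0.010,-0.0375,0.01,0],[0.010,-0.0375,0.01,0],[0.010,-0.0375,0.01,0],[0.010,-0.0375,0.01,0],[0.009,-0.0344,0.01,0],[0,0,0.02,0],[0,0,0,0]]'
python3 t.py
python3 - <<'E'
from h import *
c=r.camera("wrist");cv2.imwrite("pics/w1.png",c["img"][:,:,::-1])
q=np.load("q.npy")
for n,p in dict(NR=(-.061,-.053,.042),pcNR=(-.085,-.075,.042),pcNL=(-.085,.075,.042),pcFR=(.085,-.075,.042),lf=(-.061,-.113,.047)).items(): print(n,proj(c,cr([p],*q)).round(0))
s=r.read_state();print("tip",proj(c,np.array(s["ee_pos"])+[0,0,-.011]).round())
E
```

```text
time: 3.13
ee_pos: [0.4841, -0.0861, 0.1213]
eef_rot: [0.996, -0.091, -0.002, -0.0]
ft_force: [-1.2, -0.6, -0.8]
width: 0.0004
grip_force: 0.0
t 3.1333 pos [ 0.4841 -0.0861  0.1213] yaw err 0.0142 tilt [-0.0037  0.0012 -1.    ] w 0.00044561366075327006 F [-1.21 -0.56 -0.84]
NL [ 0.0074 -0.1084  0.0593] leaf [ 0.0081 -0.1654  0.0413]
NR [0.0058 0.0035 0.0593] leaf [0.0049 0.0605 0.0412]
FL [ 0.1294 -0.1067  0.0588] leaf [ 0.1301 -0.1637  0.0409]
FR [0.1278 0.0053 0.0588] leaf [0.1269 0.0623 0.0408]
NR [[257. 188.]]
pcNR [[280. 213.]]
pcNL [[120. 211.]]
pcFR [[288.   8.]]
lf [[324. 191.]]
tip [[259. 223.]]
```

View pics/w1.png

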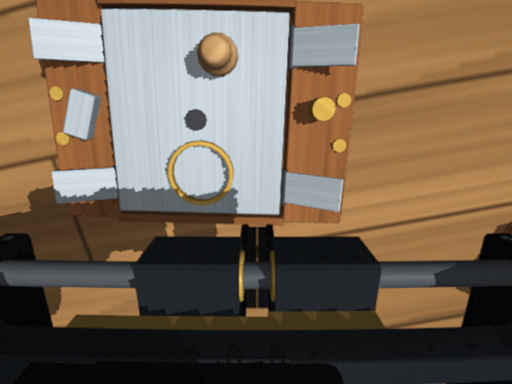

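The wrist view shows the plate corners at (118,211), (282,214) and (291,11), within 2–3 px of prediction, so the pose holds. Next I descend and press near right.

```bash
python3 -m pendant '[[0.006,0.0035,0,0.014],[0,0,0.02,0],[0,0,0.02,0],[0,0,0.017,0],[0,0,0,0],[0,0,0,0]]'; python3 t.py | head -3
python3 -m pendant '[[0,0,0.003,0],[0,0,0.002,0],[0,0,0,0],[0,0,0,0]]' 
python3 -m pendant '[[0,0,0.0015,0],[0,0,0.0015,0],[0,0,0,0],[0,0,0,0]]'
```

```text
time: 3.68
ee_pos: [0.4906, -0.0945, 0.0678]
eef_rot: [0.995, -0.103, -0.0, 0.0]
ft_force: [-0.2, -0.0, 1.7]
width: 0.0003
grip_force: 0.0
t 3.6833 pos [ 0.4906 -0.0945  0.0678] yaw err -0.0099 tilt [-1.e-04 -3.e-04 -1.e+00] w 0.00025361973892708273 F [-0.23 -0.04  1.71]
NL [-0.0035 -0.1155  0.0057] leaf [-0.0041 -0.1725 -0.0123]
NR [-0.0024 -0.0035  0.0058] leaf [-0.0019  0.0535 -0.0122]
time: 4.02
ee_pos: [0.4908, -0.0934, 0.0627]
eef_rot: [0.995, -0.102, 0.0, 0.0]
ft_force: [-0.6, -0.0, -0.3]
width: 0.0004
grip_force: 0.0
time: 4.35
ee_pos: [0.4904, -0.0931, 0.059]
eef_rot: [0.995, -0.102, -0.0, -0.0]
ft_force: [-0.0, -0.7, 0.8]
width: 0.0003
grip_force: 0.0
```

```bash
for i in 1; do python3 -m pendant '[[0,-0.002,0.003,0],[0,0,0.003,0],[0,0,0,0],[0,0,0,0]]' | sed -n '2p;4p'
python3 -m pendant '[[0,0,0.001,0],[0,0,0.001,0],[0,0,0,0],[0,0,0,0]]' | sed -n '2p;4p'
python3 -m pendant '[[0,0,0.001,0],[0,0,0.001,0],[0,0,0,0],[0,0,0,0]]' | sed -n '2p;4p'; done
```

```text
ee_pos: [0.4906, -0.0911, 0.0528]
ft_force: [0.1, 0.1, 0.2]
ee_pos: [0.4908, -0.0912, 0.051]
ft_force: [0.2, 0.9, -0.5]
ee_pos: [0.4908, -0.0912, 0.049]
ft_force: [0.6, -0.4, -0.2]
```

```bash
python3 -m pendant '[[0,0,0.001,0],[0,0,0.001,0],[0,0,0,0],[0,0,0,0]]' | sed -n '2p;4p'
python3 -m pendant '[[0,0,0.001,0],[0,0,0.001,0],[0,0,0,0],[0,0,0,0]]' | sed -n '2p;4p'
python3 - <<'E'
from h import *
c=r.camera("scene");cv2.imwrite("pics/s1.png",cv2.resize(c["img"][150:260,180:325,::-1],None,fx=5,fy=5,interpolation=2))
E
```

```text
ee_pos: [0.4908, -0.0912, 0.047]
ft_force: [-0.3, 0.1, 0.2]
ee_pos: [0.4908, -0.0912, 0.045]
ft_force: [-0.9, -1.0, 0.5]
```

View pics/s1.png

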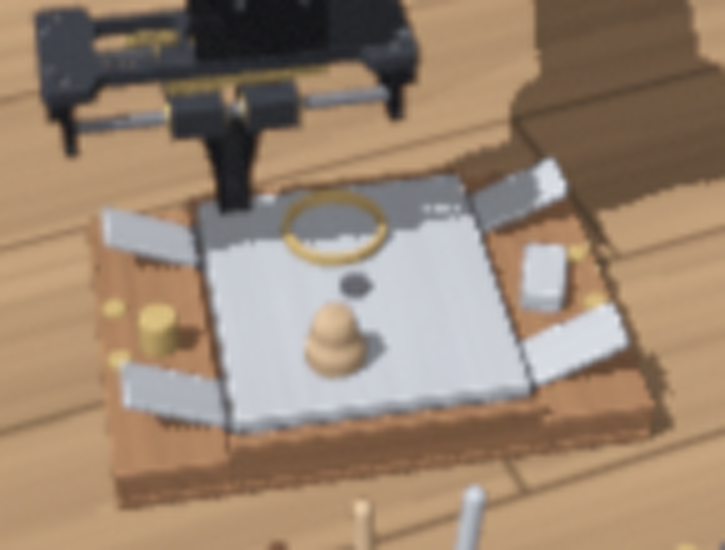

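The scene crop shows the fingertip at (235,210), at or just above the near-right corner, with no clear contact. I'll keep going down until the force shows.

```bash
for k in 1; do python3 -m pendant '[[0,0,0.001,0],[0,0,0.001,0],[0,0,0,0],[0,0,0,0]]' | sed -n '2p;4p'
python3 -m pendant '[[0,0,0.001,0],[0,0,0.001,0],[0,0,0,0],[0,0,0,0]]' | sed -n '2p;4p'; done
```

```text
ee_pos: [0.4908, -0.0912, 0.043]
ft_force: [-0.6, -0.1, -0.2]
ee_pos: [0.4908, -0.0912, 0.041]
ft_force: [-0.2, 0.1, -0.4]
```

Run:
```python
from h import *
s=r.read_state();print(np.round(s["joint_torque"],2),s["ee_pos"],s["ft_force"])
c=r.camera("scene")
q=np.load("q.npy")
f=lambda P:((proj(c,P)-[180,150]+.5)*5).round().tolist()
print("tip",f(np.array(s["ee_pos"])+[0,0,-.011]),"tip if .042",f([*s["ee_pos"][:2],.042]),f(cr([(.085,.075,.042),(.085,-.075,.042),(-.085,-.075,.042),(-.085,.075,.042)],*q)))
cv2.imwrite("pics/s2.png",cv2.resize(c["img"][170:215,205:265,::-1],None,fx=12,fy=12,interpolation=2))
```

```text
[-0.000e+00 -4.792e+01 -3.230e+00 -3.267e+01  0.000e+00 -9.000e-02
 -1.000e-02] [ 0.49078158 -0.09120747  0.04097134] [-0.18610505  0.11999834 -0.39844412]
tip [[236.0, 247.0]] tip if .042 [[235.0, 231.0]] [[533.0, 382.0], [238.0, 423.0], [195.0, 205.0], [456.0, 173.0]]
```

View pics/s2.png

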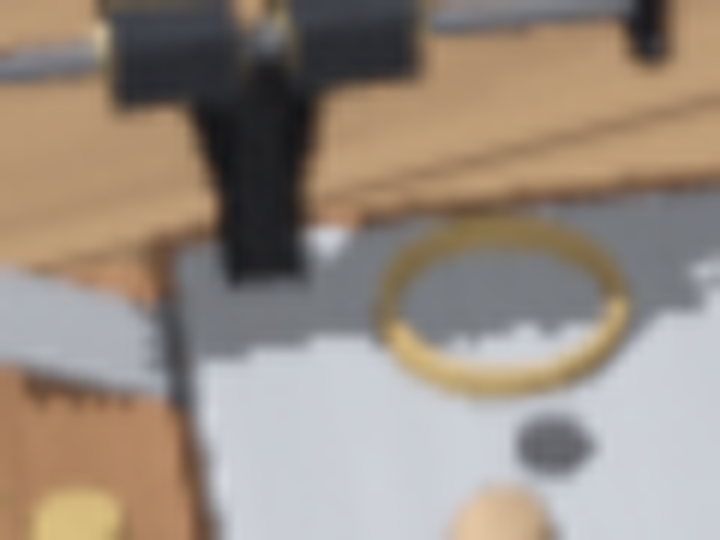

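Projected against the scene, the tip at (265,275) is still about 8–10 mm above the plate, so the closed fingers are shorter than I assumed. I'll carry on down in small steps.

```bash
for k in 1; do python3 -m pendant '[[0,0,0.002,0],[0,0,0.002,0],[0,0,0,0],[0,0,0,0]]' | sed -n '2p;4p'
python3 -m pendant '[[0,0,0.001,0],[0,0,0.001,0],[0,0,0,0],[0,0,0,0]]' | sed -n '2p;4p'
python3 -m pendant '[[0,0,0.001,0],[0,0,0.001,0],[0,0,0,0],[0,0,0,0]]' | sed -n '2p;4p'; done
```

```text
ee_pos: [0.4907, -0.0912, 0.0369]
ft_force: [0.5, -0.1, 0.0]
ee_pos: [0.4908, -0.0912, 0.035]
ft_force: [0.2, -0.1, -0.1]
ee_pos: [0.4908, -0.0913, 0.033]
ft_force: [-0.5, 0.1, -0.2]
```

```bash
for k in 1; do python3 -m pendant '[[0,0,0.001,0],[0,0,0.001,0],[0,0,0,0],[0,0,0,0]]' | sed -n '2p;4p'
python3 -m pendant '[[0,0,0.001,0],[0,0,0.001,0],[0,0,0,0],[0,0,0,0]]' | sed -n '2p;4p'; done
python3 - <<'E'
from h import *
c=r.camera("scene")
cv2.imwrite("pics/s3.png",cv2.resize(c["img"][170:215,205:265,::-1],None,fx=12,fy=12,interpolation=2))
E
```

```text
ee_pos: [0.4908, -0.0912, 0.031]
ft_force: [-0.0, 0.1, 0.3]
ee_pos: [0.4908, -0.0912, 0.029]
ft_force: [-0.4, -0.6, 0.1]
```

View pics/s3.png

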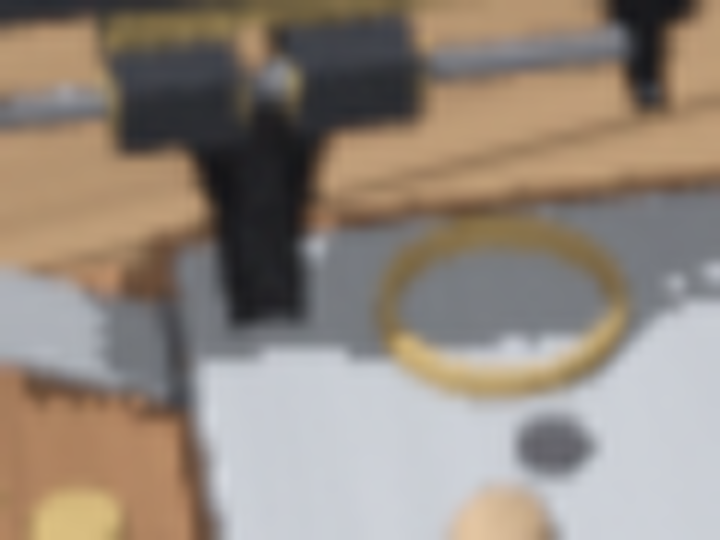

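Tip now at (265,320), estimated 3–4 mm above contact, and the plate and ring haven't moved.

```bash
for k in 1; do python3 -m pendant '[[0,0,0.001,0],[0,0,0.001,0],[0,0,0,0],[0,0,0,0]]' | sed -n '2p;4p'
python3 -m pendant '[[0,0,0.001,0],[0,0,0.001,0],[0,0,0,0],[0,0,0,0]]' | sed -n '2p;4p'
python3 -m pendant '[[0,0,0.001,0],[0,0,0.001,0],[0,0,0,0],[0,0,0,0]]' | sed -n '2p;4p'; done
```

```text
ee_pos: [0.4908, -0.0912, 0.027]
ft_force: [-0.1, -0.0, 0.7]
ee_pos: [0.4908, -0.0912, 0.025]
ft_force: [0.2, -0.2, 0.2]
ee_pos: [0.491, -0.0913, 0.0233]
ft_force: [-1.2, 0.6, 4.7]
```

```bash
python3 -m pendant '[[0,0,0.001,0],[0,0,0.001,0],[0,0,0,0],[0,0,0,0]]' | sed -n '2p;4p'
```

```text
ee_pos: [0.491, -0.0915, 0.0227]
ft_force: [-9.0, 0.7, 24.0]
```

Near right is stiff: 24 N with under 1 mm of give. Contact is at TCP z ≈ 0.0235. Next is far right.

```bash
python3 -m pendant '[[0,0,-0.013,0],[0,0,-0.013,0],[0.03,0,0,0],[0.03,0,0,0],[0.03,0,0,0],[0.03,0,0,0],[0,0,0,0],[0,0,0,0]]' | sed -n '2p;4p'; python3 t.py
python3 -m pendant '[[0,0,0.01,0],[0,0,0.01,0],[0,0,0,0],[0,0,0,0]]' | sed -n '2p;4p'
python3 -m pendant '[[0,0,0.002,0],[0,0,0.002,0],[0,0,0,0],[0,0,0,0]]' | sed -n '2p;4p'
```

```text
ee_pos: [0.6089, -0.1156, 0.0462]
ft_force: [-0.8, -0.1, -0.3]
t 10.5 pos [ 0.6089 -0.1156  0.0462] yaw err -0.0086 tilt [-6.e-04  7.e-04 -1.e+00] w 0.00064282925279944 F [-0.85 -0.1  -0.27]
NL [-0.1235 -0.1121 -0.0156] leaf [-0.1241 -0.1691 -0.0336]
NR [-1.226e-01 -1.000e-04 -1.570e-02] leaf [-0.1221  0.0569 -0.0337]
FL [-0.0016 -0.1131 -0.0157] leaf [-0.0021 -0.1701 -0.0337]
FR [-0.0006 -0.0011 -0.0158] leaf [-0.0001  0.0559 -0.0338]
ee_pos: [0.607, -0.1156, 0.026]
ft_force: [0.1, 0.1, -0.3]
ee_pos: [0.6085, -0.1158, 0.0235]
ft_force: [-1.0, 0.4, 3.2]
```

```bash
python3 -m pendant '[[0,0,0.001,0],[0,0,0.001,0],[0,0,0,0],[0,0,0,0]]' | sed -n '2p;4p'
```

```text
ee_pos: [0.6087, -0.1158, 0.0229]
ft_force: [-7.3, 0.5, 17.1]
```

Far right is stiff too. Next is far left, lifting over the stake.

```bash
python3 -m pendant '[[0,0,-0.026,0],[0,0,-0.026,0],[0,-0.037,0,0.008],[0,-0.038,0,0],[0,-0.037,0,0],[0,0,0.025,0],[0,0,0.020,0],[0,0,0,0]]' | sed -n '2p;4p'; python3 t.py|sed -n '1p;4p'
python3 -m pendant '[[0,0,0.001,0],[0,0,0.001,0],[0,0,0,0],[0,0,0,0]]' | sed -n '2p;4p'
python3 -m pendant '[[0,0,0.001,0],[0,0,0.001,0],[0,0,0,0],[0,0,0,0]]' | sed -n '2p;4p'
python3 -m pendant '[[0,0,0.001,0],[0,0,0.001,0],[0,0,0,0],[0,0,0,0]]' | sed -n '2p;4p'
```

```text
ee_pos: [0.6297, -0.0052, 0.0244]
ft_force: [-0.6, -0.5, -0.5]
t 12.1667 pos [ 0.6297 -0.0052  0.0244] yaw err -0.0149 tilt [-4.5e-03  5.0e-04 -1.0e+00] w 0.0005565023918012771 F [-0.62 -0.52 -0.53]
FL [ 0.0004 -0.0008 -0.0376] leaf [-0.0005 -0.0577 -0.0556]
ee_pos: [0.6323, -0.0067, 0.0271]
ft_force: [-0.2, -0.7, 0.7]
ee_pos: [0.6317, -0.0063, 0.0241]
ft_force: [0.0, -0.1, 0.5]
ee_pos: [0.6319, -0.0062, 0.0231]
ft_force: [-4.4, -0.2, 9.5]
```

```bash
python3 -m pendant '[[0,0,-0.013,-0.008],[0,0,-0.013,-0.007],[-0.03,0,0,0],[-0.03,0,0,0],[-0.03,0,0,0],[-0.033,0,0,0],[0,0,0.010,0],[0,0,0,0]]' | sed -n '2p;4p'
python3 -m pendant '[[0,0,0.01,0],[0,0,0,0],[0,0,0,0]]' | sed -n '2p;4p'
python3 t.py|sed -n '1,2p'
python3 -m pendant '[[0,0,0.002,0],[0,0,0.002,0],[0,0,0,0],[0,0,0,0]]' | sed -n '2p;4p'
python3 -m pendant '[[0,0,0.001,0],[0,0,0.001,0],[0,0,0,0],[0,0,0,0]]' | sed -n '2p;4p'
```

```text
ee_pos: [0.5099, 0.0181, 0.0383]
ft_force: [0.6, -0.2, 0.2]
ee_pos: [0.5117, 0.018, 0.0278]
ft_force: [0.8, 0.1, 0.2]
t 14.0833 pos [0.5117 0.018  0.0278] yaw err -0.0018 tilt [-4.e-04  4.e-04 -1.e+00] w 0.00034068726198982713 F [0.82 0.14 0.21]
NL [-0.0011 -0.0011 -0.0342] leaf [-0.0012 -0.0581 -0.0522]
ee_pos: [0.5112, 0.0181, 0.024]
ft_force: [0.2, 1.1, -0.2]
ee_pos: [0.5112, 0.0182, 0.0221]
ft_force: [-0.2, 1.5, 0.6]
```

```bash
python3 -m pendant '[[0,0,0.001,0],[0,0,0.001,0],[0,0,0,0],[0,0,0,0]]' | sed -n '2p;4p'
python3 -m pendant '[[0,0,0.001,0],[0,0,0.001,0],[0,0,0,0],[0,0,0,0]]' | sed -n '2p;4p'
python3 -m pendant '[[0,0,0.001,0],[0,0,0.0005,0],[0,0,0,0],[0,0,0,0]]' | sed -n '2p;4p'
```

```text
ee_pos: [0.5111, 0.0183, 0.02]
ft_force: [-0.6, 0.9, 2.2]
ee_pos: [0.5112, 0.0184, 0.0184]
ft_force: [-4.5, 3.4, 7.3]
ee_pos: [0.5114, 0.0184, 0.018]
ft_force: [-9.0, 3.4, 22.9]
```

Near left is the rocking corner: it sank about 5.5 mm before stopping. I move over its leaf next.

```bash
python3 -m pendant '[[0,0,-0.02,0],[0,0,-0.02,0],[0,-0.029,0,0],[-0.001,-0.029,0,0],[0,0,0,0],[0,0,0.01,0],[0,0,0,0],[0,0,0,0]]' | sed -n '2p;4p'
python3 t.py|sed -n '1,2p'
python3 -m pendant '[[0,0,0.003,0],[0,0,0.003,0],[0,0,0.003,0],[0,0,0.003,0],[0,0,0,0],[0,0,0,0]]' | sed -n '2p;4p'
```

```text
ee_pos: [0.5207, 0.0736, 0.0453]
ft_force: [-0.1, -0.2, 0.2]
t 16.4167 pos [0.5207 0.0736 0.0453] yaw err -0.0029 tilt [-2.2e-03 -9.0e-04 -1.0e+00] w 0.0005310434280567656 F [-0.13 -0.24  0.17]
NL [ 0.001   0.0552 -0.0167] leaf [ 0.0008 -0.0018 -0.0347]
ee_pos: [0.5215, 0.075, 0.0344]
ft_force: [-0.1, 0.0, -0.1]
```

```bash
for k in 1; do python3 -m pendant '[[0,0,0.002,0],[0,0,0.002,0],[0,0,0.002,0],[0,0,0,0],[0,0,0,0]]' | sed -n '2p;4p'
python3 -m pendant '[[0,0,0.002,0],[0,0,0.002,0],[0,0,0.002,0],[0,0,0,0],[0,0,0,0]]' | sed -n '2p;4p'
python3 -m pendant '[[0,0,0.002,0],[0,0,0.002,0],[0,0,0.001,0],[0,0,0,0],[0,0,0,0]]' | sed -n '2p;4p'; done
```

```text
ee_pos: [0.5221, 0.0756, 0.0289]
ft_force: [0.6, -0.1, 2.3]
ee_pos: [0.5223, 0.0758, 0.023]
ft_force: [0.9, 1.6, 4.2]
ee_pos: [0.5224, 0.076, 0.0181]
ft_force: [1.6, 2.7, 4.3]
```

```bash
for k in 1; do python3 -m pendant '[[0,0,0.002,0],[0,0,0.002,0],[0,0,0,0],[0,0,0,0]]' | sed -n '2p;4p'
python3 -m pendant '[[0,0,0.001,0],[0,0,0.001,0],[0,0,0,0],[0,0,0,0]]' | sed -n '2p;4p'; done
```

```text
ee_pos: [0.5223, 0.076, 0.014]
ft_force: [0.8, 4.5, 5.7]
ee_pos: [0.5224, 0.0759, 0.0131]
ft_force: [-3.7, 4.0, 18.2]
```

```bash
python3 -m pendant '[[0,0,0.001,0],[0,0,0.001,0],[0,0,0,0],[0,0,0,0]]' | sed -n '2p;4p'
python3 -m pendant '[[0,0,-0.01,0],[0,0,-0.03,0],[0,0,-0.04,0],[0,0,-0.04,0],[0,0,-0.04,0],[0,0.0,0,0],[0,0,0,0]]' | sed -n '2p;4p'
python3 -m pendant '[[-0.04,0,0,0],[-0.04,0,0,0],[-0.04,0,0,0],[0,0,0,0],[0,0,0,0]]' | sed -n '1,4p'
python3 - <<'E'
from h import *
c=r.camera("scene");cv2.imwrite("pics/s4.png",cv2.resize(c["img"][150:260,180:325,::-1],None,fx=5,fy=5,interpolation=2))
E
```

```text
ee_pos: [0.5227, 0.0759, 0.0125]
ft_force: [-11.1, 2.0, 36.9]
ee_pos: [0.5225, 0.0746, 0.1714]
ft_force: [-0.9, -0.1, -1.0]
time: 20.17
ee_pos: [0.4019, 0.098, 0.1684]
eef_rot: [0.995, -0.099, -0.001, 0.001]
ft_force: [0.4, -0.6, 0.5]
```

View pics/s4.png

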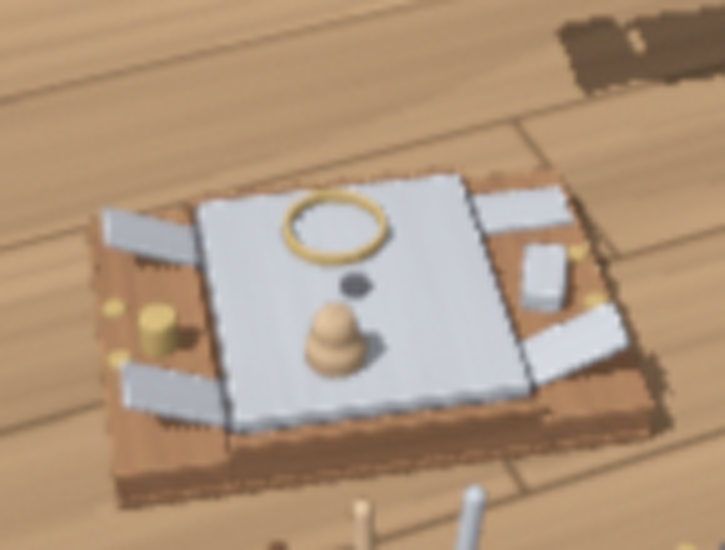

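The near-left leaf at (520,210) is flat. The other three still stand, the stake, ring, weight and block haven't moved, and the arm is clear.

```bash
python3 -c "from bench import r; print(r.close_job())"
```

```text
the job is handed in; nothing more can be done
None
```

The near-left corner was the one that rocked (it sank about 5.5 mm under the fingertips); I pressed its shim to the hard stop and it looks flat in the last picture, the other three shims still stand, no bystander in view around the cradle moved, and I handed the job in with the arm clear; no verdict came back.

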